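# Clear the bottle-painting table

### The job

Clear up the painting table: stand each painted bottle upright in the middle of the black ledge tray whose disc has the bottle's own colour, set down rather than dropped and never knocked over. Nest the mixing pots: the pink medium pot in the black large pot, and the sky-blue small pot in the pink one, each upright and fully seated on the floor of the pot below.

Things in the scene. Friction and masses are not known exactly. Their poses are not given: they have to be found in the camera images.
- red_bottle: Loose upright red-painted bottle with a black cap, about 0.16 kg, 100 mm tall: cylindrical body 52 mm in diameter up to 62 mm height, then a shoulder narrowing to an 18 mm neck at 78 mm, cap 22 mm in diameter from 84 to 100 mm. Origin: centre of its underside; z up along its axis.
- yellow_bottle: Loose upright yellow-painted bottle with a black cap, about 0.16 kg, 100 mm tall: cylindrical body 52 mm in diameter up to 62 mm height, then a shoulder narrowing to an 18 mm neck at 78 mm, cap 22 mm in diameter from 84 to 100 mm. Origin: centre of its underside; z up along its axis.
- green_bottle: Loose upright green-painted bottle with a black cap, about 0.16 kg, 100 mm tall: cylindrical body 52 mm in diameter up to 62 mm height, then a shoulder narrowing to an 18 mm neck at 78 mm, cap 22 mm in diameter from 84 to 100 mm. Origin: centre of its underside; z up along its axis.
- red_ledge: Target for the red bottle: fixed square black steel ledge tray, 100 x 100 mm, lying flat on the table, floor 6 mm above the table, 4 mm thick lip all round up to 14 mm, with a flat 68 mm red disc painted in the middle of its floor. Origin: centre of its underside, on the table; z up, x and y along its sides.
- yellow_ledge: Target for the yellow bottle: fixed square black steel ledge tray, 100 x 100 mm, lying flat on the table, floor 6 mm above the table, 4 mm thick lip all round up to 14 mm, with a flat 68 mm yellow disc painted in the middle of its floor. Origin: centre of its underside, on the table; z up, x and y along its sides.
- green_ledge: Target for the green bottle: fixed square black steel ledge tray, 100 x 100 mm, lying flat on the table, floor 6 mm above the table, 4 mm thick lip all round up to 14 mm, with a flat 68 mm green disc painted in the middle of its floor. Origin: centre of its underside, on the table; z up, x and y along its sides.
- large_pot: Target for the pots: large black open mixing pot, fixed upright on a round steel foot (94 mm wide, 8 mm high). Outside 56 mm wide at the bottom, 76 mm at the rim, 85 mm tall, wall 3 mm; raised inner floor 30 mm above its underside. Origin: centre of the underside, on the table; z up. The medium pot rests on that floor with about 4 mm play all round, its rim 35 mm above the black rim.
- medium_pot: Loose pink open tapered mixing pot, standing upright, about 0.07 kg. Outside 49 mm in diameter at the bottom to 66 mm at the rim, 90 mm tall, wall 2.5 mm; raised inner floor 38 mm above its underside. Origin: centre of its underside; z up. Can be gripped across the outside just below the rim.
- small_pot: Loose sky-blue open tapered mixing pot, standing upright, about 0.05 kg. Outside 42 mm in diameter at the bottom to 56 mm at the rim, 85 mm tall, wall 2.5 mm, inner floor 10 mm above its underside. Origin: centre of its underside; z up. Seated, it rests on the medium pot's inner floor with about 4 mm play, its rim 33 mm above the pink rim.

How it is judged (in metres and radians):
At the end, for the whole second after the job is handed in: Each bottle upright on the floor of its own colour's ledge (4 mm in height), within 15 mm of its centre; medium pot seated on the large pot's inner floor, small pot on the medium's (5 mm in height, centres within 8 mm); all within 0.12 rad of upright, released and at rest (horizontal distance between red_bottle and red_ledge below 0.015 m and z of red_bottle in the frame of red_ledge between 0.002 and 0.01 m and angle between each of red_bottle, yellow_bottle, green_bottle, medium_pot, small_pot's own z axis and vertical below 0.12 rad and linear speed of each of red_bottle, yellow_bottle, green_bottle, medium_pot, small_pot below 0.02 m/s and angular speed of each of red_bottle, yellow_bottle, green_bottle, medium_pot, small_pot below 0.3 rad/s and horizontal distance between yellow_bottle and yellow_ledge below 0.015 m and z of yellow_bottle in the frame of yellow_ledge between 0.002 and 0.01 m and horizontal distance between green_bottle and green_ledge below 0.015 m and z of green_bottle in the frame of green_ledge between 0.002 and 0.01 m and horizontal distance between medium_pot and large_pot below 0.008 m and z of medium_pot in the frame of large_pot between 0.025 and 0.035 m and horizontal distance between small_pot and medium_pot below 0.008 m and z of small_pot in the frame of medium_pot between 0.033 and 0.043 m); the robot touches nothing.
It fails at once if a bottle is knocked over (angle between any of red_bottle, yellow_bottle, green_bottle's own z axis and vertical above 1.2 rad).
It fails at once if a bottle is dropped onto its ledge instead of being set down (faster than 0.7 m/s just over it) ((horizontal distance between red_bottle and red_ledge below 0.05 m and height (world z) of red_bottle below 0.04 m and linear speed of red_bottle above 0.7 m/s) or (horizontal distance between yellow_bottle and yellow_ledge below 0.05 m and height (world z) of yellow_bottle below 0.04 m and linear speed of yellow_bottle above 0.7 m/s) or (horizontal distance between green_bottle and green_ledge below 0.05 m and height (world z) of green_bottle below 0.04 m and linear speed of green_bottle above 0.7 m/s)).
It also fails if it takes over 144 s, if anything falls off the work surface, if the arm or the gripper's body presses on something with over 40 N, if the wrist force passes 120 N, or if a joint passes its speed limit or range.

### The arm

A 7-joint arm with a two-finger parallel gripper is mounted at the origin on the work surface. World frame = base frame: x ahead of the robot, y to its left, z up, the work surface at z = 0. Lengths are in mm, angles in rad, forces in N, time in s.
With the tool pointing down it reaches from about 400 to 900 mm from the base axis. Payload 5.6 kg.
Tool frame: the origin (TCP) lies midway between the tips of the shut fingers; the grasp point (between the pads) lies 19 mm behind it; x points along the fingers, y is the direction in which the jaws open and shut, and the axes are right-handed (so a half turn about x gives the same grasp; the last joint's range is limited). The gripper opens to 92 mm and grips with 3 to 60 N. Pads are 20 mm wide; open, the fingers measure 128 mm over their backs; the gripper's body (75 mm by 189 mm) begins 69 mm behind the grasp point.
Start: joints at [-1.31, 0.468, -0.012, 1.603, 0.006, 1.071, -0.056], TCP at [194.488, 620.229, 214.592] pointing down, gripper open.
Joint ranges: [-2.53, 2.53], [-0.31, 2.02], [-1.57, 1.55], [0.28, 2.44], [-1.29, 4.43], [0.15, 1.84], [-2.92, 2.92]. Speed limits (rad/s): [2.57, 2.57, 3.14, 3.14, 3.14, 3.14, 3.14].

### API

Orientations are given as a rotation vector (axis times angle).
In Python, from cell import robot, grip, kin, viewer gives the robot as it stands. Calls block until the motion is done:
- robot.movep(position, orientation): joint-space move of the TCP to a pose.
- robot.servo_line(position, feed=150, rotation=None): straight line of the TCP; rotation=None keeps the orientation; feed is the mean speed in mm/s.
- robot.goto_joints(angles): joint-space move.
- grip(opening, newtons=None): opening from 0.0 (shut) to 1.0 (fully open); newtons is the grip in N (None keeps the last); returns when the fingers have stopped.
- robot.hold(seconds).
- kin.ik(position, orientation): joint angles nearest the present ones, or None.
- robot.observe(): the state.
- viewer.read_camera(name): name is "scene" or "top"; returns the picture (400x640x3 uint8, red, green, blue); there is no depth.
- viewer.camera_info(name): a dict with "camera_matrix" (3x3 intrinsics, pixels), "R" (3x3) and "t" (3): a world point X has camera coordinates R X + t. Camera axes: x right, y down, z forward; pixel columns grow to the right and rows downward; lengths in mm; the calibration is good to about 2 mm. A picture is of the moment at which its call begins. camera_info takes no time and is no camera call.
A pose or a line that the arm cannot do raises robot.IKError and nothing moves.
- robot.job_done(): hands the job in, once; it reports no verdict.
Trained networks look in the newest picture that a camera, given by its name, has taken for a name from the list of things; names that differ only in an ending like _2 or _b are one class to them, and where a whole thing is asked for, a point or a joint stands for the part that bears it (a point fixed in the world has none). Each returns a list of dicts, best first, with "confidence" (0 to 1); they miss things now and then, are a little off and sometimes report something else, mostly with a low value. They report only what shows in the picture. A call takes as long as a camera call.
- viewer.silhouettes(name, camera): "mask" (400x640 bool, what is visible of it).
- viewer.pinpoint(name, camera): "at" ([x, y, z] in mm, in the coordinates of the camera as it stood for that picture, good to about 4 mm: a listed point, or the origin of a listed thing).
The state is a dict: "t": time; "joints": joint angles; "joint_velocities": joint speeds; "joint_torque": joint torques, N m; "tcp_pos": TCP position; "tcp_rot": TCP orientation; "contact_force": force on the tool from outside, world axes, zero at the start; "wrist_torque": the same for the moment, N m; "grip_width": opening from 0.0 (shut) to 1.0 (fully open).
Only numpy, scipy, OpenCV 4.12 (cv2) and the standard library are available. Lean on these libraries where they do the work, as an engineer would, in place of code of your own. Each camera call takes 0.05 s, during which the arm holds its last target.

## Working session

There is one attempt and no reset: what is moved stays moved. The work goes in short steps, each a Python script; the robot and the scene stay as the last script left them, time stands still between calls to the robot, and variables do not carry over. Pictures are saved under pics/ and viewed, and the job is handed in when it is done.

```bash
ls; mkdir -p pics; python3 - <<'E'
from cell import robot, grip, kin, viewer
import cv2, numpy as np
for n in("scene","top"):
    im=viewer.read_camera(n); cv2.imwrite(f"pics/{n}0.png",im[:,:,::-1])
    i=viewer.camera_info(n); print(n,i)
    R=np.array(i["R"]);t=np.array(i["t"])
    for o in "red_bottle yellow_bottle green_bottle red_ledge yellow_ledge green_ledge large_pot medium_pot small_pot".split():
        for d in viewer.pinpoint(o,n)[:2]:
            print(o,round(d["confidence"],2),np.round(R.T@(np.array(d["at"])-t)))
print(robot.observe())
E
```

```text
pics
scene {'camera_matrix': array([[409.67671075,   0.        , 318.07576128],
       [  0.        , 409.67671075, 206.29437188],
       [  0.        ,   0.        ,   1.        ]]), 'R': array([[ 0.3254947 ,  0.94554246,  0.00163135],
       [ 0.65749762, -0.22509722, -0.71904668],
       [-0.67952195,  0.23511849, -0.69495987]]), 't': array([-182.51134944, -324.55010179, 1470.80990229])}
red_bottle 0.88 [ 446. -336.   -2.]
yellow_bottle 0.94 [437. 171.  -2.]
green_bottle 0.97 [ 597. -159.    1.]
red_ledge 0.56 [430.  -4.   1.]
yellow_ledge 0.94 [596. 335.  -4.]
yellow_ledge 0.5 [430.   1.   1.]
green_ledge 0.98 [610.  -0.  -0.]
large_pot 0.6 [ 439. -170.    2.]
large_pot 0.48 [ 600. -162.   -1.]
medium_pot 0.83 [605. 163.   1.]
medium_pot 0.36 [594. 332.  -4.]
small_pot 0.63 [438. 323.   1.]
small_pot 0.45 [431.  -1.   1.]
top {'camera_matrix': array([[432.66624601,   0.        , 319.30199311],
       [  0.        , 432.66624601, 201.32135661],
       [  0.        ,   0.        ,   1.        ]]), 'R': array([[ 0.0281902 , -0.99960128,  0.00160871],
       [-0.98871066, -0.02811993
[... 527 characters left out ...]
5. 328.   7.]
{'t': 1.0, 'joints': array([-1.3100032 ,  0.46747055, -0.01159081,  1.60271261,  0.00600028,
        1.07139848, -0.05632364]), 'joint_velocities': array([-0.00073873,  0.00054289,  0.00117572, -0.00094949,  0.00066175,
       -0.00225627, -0.00129679]), 'joint_torque': array([-2.15941727e-04, -5.20428765e+01, -1.28994565e-02, -2.44058132e+01,
       -5.67666767e-02,  1.12338283e-02,  6.21565434e-06]), 'tcp_pos': array([194.49040825, 620.22403877, 214.6062556 ]), 'tcp_rot': array([ 0.23854419,  1.55755592, -0.23847955]), 'contact_force': array([0.31821733, 0.7858165 , 0.24247554]), 'wrist_torque': array([ 0.03933313,  0.02801811, -0.02831288]), 'grip_width': 1.0020080297954497}
```

View pics/scene0.png

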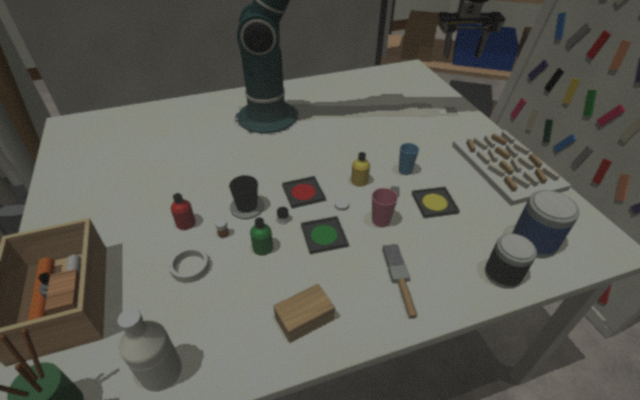

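View pics/top0.png

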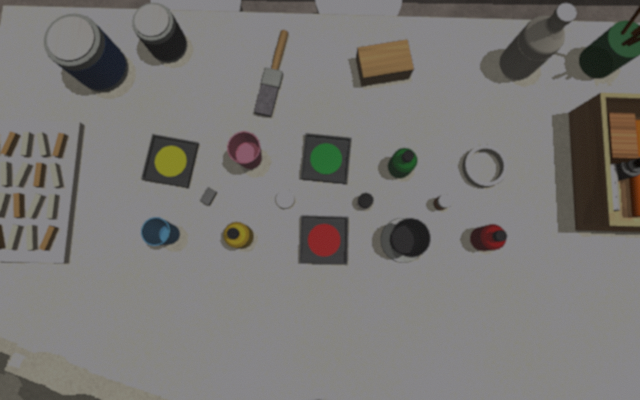

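The pictures match the networks: in `top` the discs are at red (324,240), green (326,159) and yellow (171,161). The pots are large (408,238), medium (245,152) and small (157,232), and the bottles red (488,237), green (403,163) and yellow (237,235). I'll refine these by fitting the model silhouettes to the masks.

```bash
cat > h.py <<'E'
from cell import robot, grip, kin, viewer
import cv2, numpy as np
from scipy.optimize import least_squares
B=[(26,0),(26,62),(9,78),(9,84),(11,84),(11,100)]
PROF=dict(red_bottle=B,yellow_bottle=B,green_bottle=B,large_pot=[(28,8),(38,85)],medium_pot=[(24.5,0),(33,90)],small_pot=[(21,0),(28,85)],
 red_ledge=[(34,6)],yellow_ledge=[(34,6)],green_ledge=[(34,6)])
HUE=dict(red=((0,6),(172,180)),yellow=((22,34),),green=((50,75),),medium=((160,178),),small=((95,110),))
a=np.linspace(0,2*np.pi,40)
def proj(P,i):
    c=P@np.array(i["R"]).T+np.array(i["t"]); q=c@np.array(i["camera_matrix"]).T
    return q[:,:2]/q[:,2:]
def outline_centroid(o,x,y,z,i):
    img=np.zeros((400*4,640*4),np.uint8)
    pr=PROF[o]
    if len(pr)==1: pr=[pr[0],pr[0]]
    for (r0,z0),(r1,z1) in zip(pr,pr[1:]):
        P=np.vstack([np.c_[x+r*np.cos(a),y+r*np.sin(a),0*a+z+h] for r,h in((r0,z0),(r1,z1))])
        p=proj(P,i)*4+1.5
        cv2.fillConvexPoly(img,cv2.convexHull((p*16).round().astype(np.int32)),255,shift=4)
    m=cv2.moments(img,True)
    return np.array([m["m10"],m["m01"]])/m["m00"]/4-0.375, m["m00"]/16, img
def mask_of(o,cam,im,guess,z,i):
    if o.endswith("ledge"):
        hsv=cv2.cvtColor(im,cv2.COLOR_RGB2HSV); g=proj(np.array([[*guess,6.]]),i)[0]
        m=(hsv[...,1]>110)&(hsv[...,2]>60)
        yy,xx=np.mgrid[:400,:640]; m&=(abs(xx-g[0])<24)&(abs(yy-g[1])<20)
        return m
    best=None
    g=proj(np.array([[*guess,z+45.]]),i)[0]
    for d in viewer.silhouettes(o,cam):
        m=d["mask"]; 
        if m.sum()<30: continue
        yy,xx=np.nonzero(m)
        if np.hypot(xx.mean()-g[0],yy.mean()-g[1])<25: return m
    return None
def locate(o,guess,z=0,cams=("scene","top"),ims=None):
    obs=[]
    for c in cams:
        i=viewer.camera_info(c)
        im=ims[c] if ims else viewer.read_camera(c)
        m=mask_of(o,c,im,guess,z,i)
        if m is None: continue
        yy,xx=np.nonzero(m); obs.append((c,i,np.array([xx.mean(),yy.mean()]),m.sum()))
    if not obs: return None
    f=lambda p,ob: np.concatenate([outline_centroid(o,p[0],p[1],z,i)[0]-ct for c,i,ct,_ in ob])
    s=lambda ob:least_squares(f,guess,args=(ob,),diff_step=2e-3)
    r=s(obs); each={c[0]:(np.round(s([c]).x,1).tolist(),int(c[3]),int(outline_centroid(o,*r.x,z,c[1])[1])) for c in obs}
    return r.x,each
E
cat > loc.py <<'E'
from h import *
G=dict(red_bottle=(446,-334),yellow_bottle=(437,171),green_bottle=(596,-157),red_ledge=(432,-2),yellow_ledge=(596,335),green_ledge=(608,0),large_pot=(439,-168),medium_pot=(605,163),small_pot=(437,325))
ims={c:viewer.read_camera(c) for c in("scene","top")}
for o,g in G.items():
    r=locate(o,g,ims=ims); print(o, None if r is None else (np.round(r[0],1).tolist(),r[1]))
E
python3 loc.py
```

```text
red_bottle ([447.1, -332.4], {'scene': ([447.1, -332.4], 651, 672)})
yellow_bottle ([436.5, 172.4], {'scene': ([439.9, 171.6], 515, 524), 'top': ([435.7, 172.5], 618, 681)})
green_bottle ([597.0, -159.1], {'scene': ([598.0, -159.5], 704, 696), 'top': ([596.6, -158.8], 652, 714)})
red_ledge ([433.9, -2.0], {'scene': ([434.2, -2.1], 301, 303), 'top': ([433.9, 0.4], 859, 844)})
yellow_ledge ([593.3, 332.3], {'scene': ([593.8, 331.4], 318, 327), 'top': ([593.3, 332.6], 812, 779)})
green_ledge ([608.3, 0.0], {'scene': ([608.6, 0.0], 351, 415), 'top': ([608.3, 0.0], 760, 777)})
large_pot ([439.6, -160.1], {'scene': ([460.8, -168.2], 1221, 876), 'top': ([435.1, -155.8], 1799, 1278)})
medium_pot ([605.6, 162.1], {'scene': ([606.4, 163.0], 851, 850), 'top': ([605.0, 161.6], 1016, 1052)})
small_pot ([437.5, 322.3], {'scene': ([439.5, 321.4], 485, 534), 'top': ([437.1, 322.4], 852, 906)})h.py:21: RuntimeWarning: invalid value encountered in divide
  return np.array([m["m10"],m["m01"]])/m["m00"]/4-0.375, m["m00"]/16, img
```

```bash
sed -i 's/large_pot=\[(28,8)/large_pot=[(47,0),(47,8),(28,8)/' h.py
cat >> h.py <<'E'
from scipy.spatial.transform import Rotation as Ro
def rot(phi):
    x=np.array([0,0,-1.]);y=np.array([np.cos(phi),np.sin(phi),0]);
    return Ro.from_matrix(np.c_[x,y,np.cross(x,y)]).as_rotvec()
E
python3 - <<'E'
from h import *
r=locate("large_pot",(439,-168)); print(r)
s=robot.observe(); print(Ro.from_rotvec(s["tcp_rot"]).as_matrix().round(2))
P=dict(rb=(447,-332),yb=(436.5,172),gb=(597,-159),rl=(434,-2),yl=(593,332),gl=(608,0),lp=(439,-166),mp=(605,162),sp=(437.5,322))
for k,p in P.items():
  az=np.arctan2(p[1],p[0])
  for n,off in(("rad",0),("tan",np.pi/2),("tan-",-np.pi/2)):
    q=[kin.ik([*p,z],rot(az+off)) for z in(25,250)]
    print(k,n,[None if j is None else np.round(j,2).tolist() for j in q])
E
```

```text
(array([ 438.86151706, -165.96631887]), {'scene': ([441.0, -165.5], 1176, 1236), 'top': ([438.4, -166.3], 1767, 1825)})
[[ 0.    0.3   0.95]
 [-0.    0.95 -0.3 ]
 [-1.   -0.    0.  ]]
rb rad [[0.21, 0.62, 0.47, 1.98, -0.45, 0.65, 0.33], [-0.2, 0.38, 1.0, 1.84, -0.36, 1.11, 0.29]]
rb tan [[0.3, 0.6, 0.35, 1.97, -0.34, 0.63, 1.81], [-0.21, 0.39, 1.01, 1.84, -0.37, 1.11, 1.87]]
rb tan- [[-0.2, 0.91, 1.11, 2.0, -1.05, 0.96, -0.74], [-0.28, 0.44, 1.13, 1.85, -0.44, 1.14, -1.2]]
yb rad [[-0.69, 0.49, 0.29, 2.17, -0.28, 0.51, 0.19], [-0.83, 0.11, 0.42, 2.01, -0.05, 1.03, -0.01]]
yb tan [[-0.47, 0.48, 0.03, 2.16, -0.03, 0.5, 1.53], [-0.61, 0.11, 0.17, 2.0, -0.02, 1.03, 1.52]]
yb tan- [[-0.83, 0.51, 0.46, 2.18, -0.44, 0.54, -1.23], [-1.03, 0.11, 0.64, 2.02, -0.08, 1.03, -1.55]]
gb rad [[-0.23, 0.73, 0.6, 1.83, -0.58, 0.76, 0.42], [-0.47, 0.5, 0.94, 1.69, -0.44, 1.17, 0.33]]
gb tan [[-0.08, 0.68, 0.39, 1.82, -0.37, 0.71, 1.83], [-0.41, 0.47, 0.84, 1.69, -0.38, 1.15, 1.85]]
gb tan- [[-0.26, 0.74, 0.65, 1.83, -0.62, 0.78, -1.11], [-0.53, 0.55, 1.06, 1.7, -0.52, 1.2, -1.17]]
rl rad [[-0.4, 0.46, 
[... 1064 characters left out ...]
65]]
lp tan- [[-0.41, 0.65, 0.88, 2.2, -0.84, 0.68, -0.86], [-0.71, 0.17, 1.13, 2.04, -0.18, 1.04, -1.43]]
mp rad [[-0.62, 0.7, 0.42, 1.8, -0.4, 0.73, 0.27], [-0.68, 0.42, 0.49, 1.65, -0.21, 1.13, 0.13]]
mp tan [[-0.35, 0.66, 0.05, 1.78, -0.05, 0.7, 1.56], [-0.45, 0.39, 0.18, 1.64, -0.08, 1.12, 1.58]]
mp tan- [[-0.73, 0.73, 0.57, 1.81, -0.54, 0.77, -1.18], [-0.81, 0.44, 0.67, 1.66, -0.3, 1.14, -1.37]]
sp rad [[-0.83, 0.57, 0.17, 1.99, -0.16, 0.6, 0.08], [-0.9, 0.25, 0.24, 1.84, -0.07, 1.06, 0.0]]
sp tan [[-0.62, 0.57, -0.1, 1.98, 0.09, 0.6, 1.43], [-0.66, 0.25, -0.04, 1.83, 0.01, 1.06, 1.5]]
sp tan- [[-1.03, 0.59, 0.42, 2.01, -0.4, 0.62, -1.28], [-1.14, 0.26, 0.53, 1.86, -0.15, 1.06, -1.48]]
```

```bash
cat >> h.py <<'E'
H=250.
def F(): return np.round(robot.observe()["contact_force"],1).tolist()
def pick(p,ztcp,newtons,lift=H):
    az=np.arctan2(p[1],p[0])
    robot.movep([*p,H],rot(az)); grip(1.0)
    robot.servo_line([*p,ztcp+60],feed=180); robot.servo_line([*p,ztcp],feed=90)
    grip(0.0,newtons); robot.hold(0.2)
    s=robot.observe(); print("width mm",s["grip_width"]*92,"tcp",s["tcp_pos"].round(1),"F",F(),"t",s["t"])
    robot.servo_line([*p,ztcp+30],feed=60); robot.servo_line([*p,lift],feed=150)
    s=robot.observe(); print("lifted width",s["grip_width"]*92,"F",F())
def place(p,ztcp,opening,hi=H):
    az=np.arctan2(p[1],p[0])
    robot.movep([*p,hi],rot(az))
    robot.servo_line([*p,ztcp+25],feed=120); robot.servo_line([*p,ztcp],feed=30); robot.hold(.2)
    s=robot.observe(); print("at place",s["tcp_pos"].round(1),"F",F())
    grip(opening); robot.hold(.2)
    robot.servo_line([*p,ztcp+60],feed=80); robot.servo_line([*p,hi],feed=200)
    print("t",robot.observe()["t"],F())
def snap(n):
    for c in("scene","top"): cv2.imwrite(f"pics/{c}_{n}.png",viewer.read_camera(c)[:,:,::-1])
E
python3 - <<'E'
from h import *
pick((436.5,172.2),26,20)
place((593.3,332.3),26+6.5,0.85)
snap("y"); print(robot.observe()["joints"].round(2))
E
```

```text
width mm 51.4368315350001 tcp [436.5 172.3  26.1] F [-0.6, -0.2, 2.0] t 6.7333
lifted width 51.3337188654742 F [0.1, -0.4, -1.5]
at place [593.4 332.4  32.6] F [-0.4, 0.1, -1.4]
t 15.2667 [0.4, 0.0, -0.2]
[-0.85  0.51  0.42  1.51 -0.22  1.17  0.12]
```

View pics/scene_y.png

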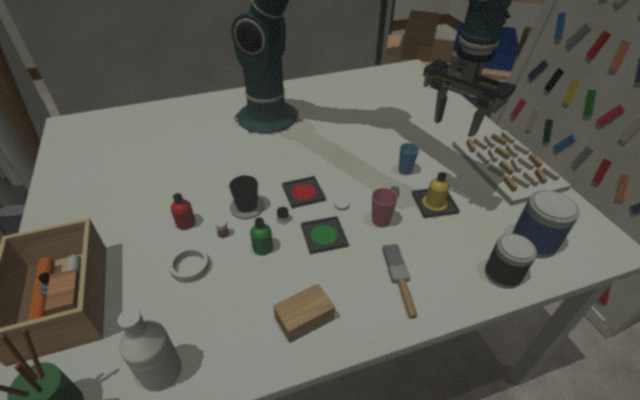

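The yellow bottle is standing in the middle of its tray at (438,198). Next are the green and red bottles.

```bash
python3 - <<'E'
from h import *
pick((597,-159),26,20)
place((608.3,0),26+6.3,0.85)
pick((447,-332.4),26,20)
place((434,-0.5),26+6.3,0.85)
robot.movep([500,200,300],rot(.38))
snap("rg"); print(robot.observe()["joints"].round(2))
ims={c:viewer.read_camera(c) for c in("scene","top")}
for o,g,z in(("yellow_bottle",(593,332),6),("green_bottle",(608,0),6),("red_bottle",(434,-1),6),("large_pot",(439,-166),0),("medium_pot",(605,162),0),("small_pot",(437.5,322),0)):
    print(o,locate(o,g,z,ims=ims))
E
```

```text
width mm 51.03139719741545 tcp [ 596.9 -158.9   26.1] F [-2.0, 0.7, 3.6] t 20.325
lifted width 51.06348221985369 F [-0.2, 0.0, -2.1]
at place [608.4   0.   32.4] F [-0.3, 0.2, -2.2]
t 28.65 [1.0, -0.1, -0.2]
width mm 51.55935846123471 tcp [ 447.  -332.3   26.1] F [-0.5, 1.2, 2.6] t 33.2
lifted width 51.68563499210117 F [0.0, 0.1, -1.8]
at place [434.1  -0.5  32.4] F [-0.5, -0.7, -0.9]
t 42.1 [-1.0, 0.4, -0.6]
[-1.17  0.24  0.88  1.82 -0.2   1.17  0.15]
yellow_bottle (array([594.0866731 , 331.20919256]), {'scene': ([594.1, 331.2], 554, 611)})
green_bottle (array([607.87011719,   0.        ]), {'top': ([607.9, 0.0], 660, 681)})
red_bottle (array([434.2664644 ,  -1.88146296]), {'top': ([434.3, -1.9], 576, 587)})
large_pot (array([ 439.4390685 , -165.56161645]), {'scene': ([440.5, -164.6], 1164, 1237), 'top': ([439.1, -166.1], 1806, 1825)})
medium_pot (array([606.33275533, 161.89314121]), {'scene': ([609.2, 160.8], 830, 852), 'top': ([605.3, 162.2], 1018, 1052)})
small_pot (array([438.62665267, 322.5072824 ]), {'scene': ([438.6, 322.5], 497, 534)})h.py:21: RuntimeWarning: invalid value encountered in divide
  return np.array([m["m10"],m["m01"]])/m["m00"]/4-0.375, m["m00"]/16, img
```

View pics/scene_rg.png

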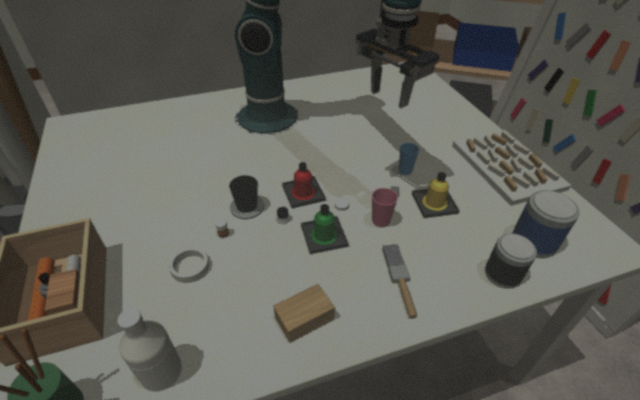

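View pics/top_rg.png

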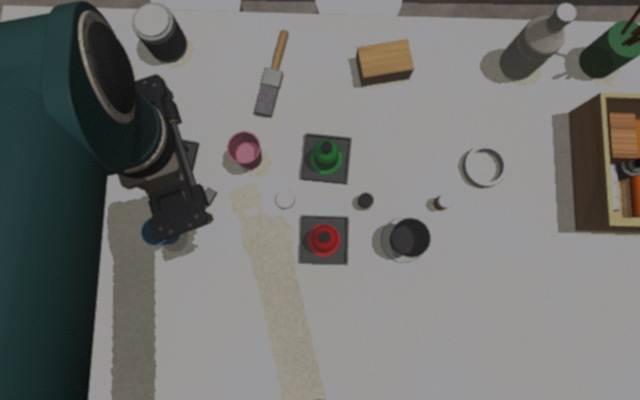

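All three bottles are on their discs: red (323,240) and green (326,156) in `top`, yellow (438,193) in `scene`. Now the medium pot. I'll hover over the black pot and check before inserting.

```bash
cat >> h.py <<'E'
def lower(p,z0,z1,step=4,lim=8):
    f0=robot.observe()["contact_force"].copy(); z=z0
    while z>z1:
        z=max(z-step,z1); robot.servo_line([*p,z],feed=40)
        s=robot.observe(); d=s["contact_force"]-f0
        if np.linalg.norm(d)>lim: print("contact at",z,d.round(1)); return z
    print("reached",z,d.round(1)); return z
E
python3 - <<'E'
from h import *
pick((605.5,162),60,12,lift=270)
L=(439.2,-165.9)
robot.movep([*L,260],rot(np.arctan2(L[1],L[0])))
robot.servo_line([*L,180],feed=120); robot.hold(.3)
snap("m1"); print(robot.observe()["t"],robot.observe()["grip_width"]*92,robot.observe()["tcp_pos"])
ims={c:viewer.read_camera(c) for c in("scene","top")}
print(locate("medium_pot",L,120,ims=ims))
E
```

```text
width mm 65.6024269292554 tcp [605.9 162.2  60.3] F [-0.0, 0.5, 2.6] t 47.1417
lifted width 65.66421154097374 F [-0.0, 0.3, -0.1]
51.7333 65.61878310157044 [ 439.38288637 -165.78596992  180.22901713]
(array([ 446.60620167, -149.73122341]), {'scene': ([458.8, -162.3], 634, 969), 'top': ([444.9, -144.0], 449, 1412)})
```

View pics/scene_m1.png

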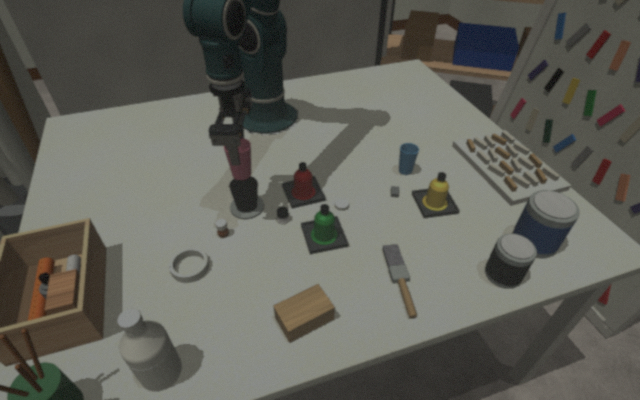

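View pics/top_m1.png

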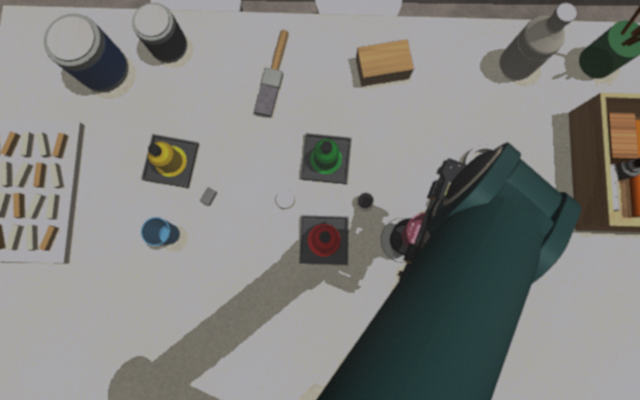

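The pink pot hangs upright in the grip at (241,165) in `scene`, straight above the black rim at (244,182). The arm hides it in `top`, so the fit isn't reliable. I'll lower it under force watch.

```bash
python3 - <<'E'
from h import *
L=(439.2,-165.9)
robot.servo_line([*L,150],feed=60); robot.hold(.2)
z=lower(L,150,91); robot.hold(.2)
snap("m2"); print(robot.observe()["t"],robot.observe()["tcp_pos"],F())
E
```

```text
reached 91 [ 0.2 -1.2 -0.1]
56.8333 [ 439.25747502 -165.89808828   91.06430662] [-1.0, 0.1, -0.3]
```

```bash
python3 -c "
import cv2,numpy as np
a=cv2.imread('pics/scene_m2.png')[90:240,170:330]
cv2.imwrite('pics/scene_m2c.png',cv2.resize(a,None,fx=4,fy=4,interpolation=2))"
```

```text
(no output)
```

View pics/scene_m2c.png

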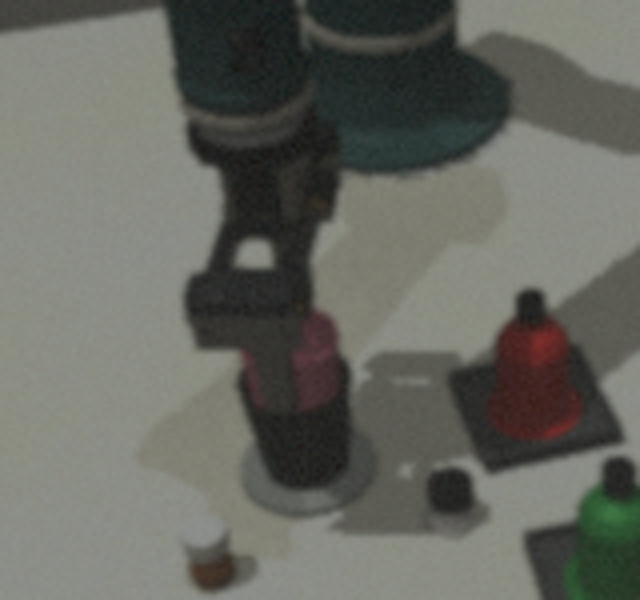

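The pink pot went in with no contact force and is within about 1 mm of the floor. I'll release it, look, then pick the small pot.

```bash
python3 - <<'E'
from h import *
L=(439.2,-165.9)
robot.servo_line([*L,90.2],feed=20); grip(.9); robot.hold(.2)
robot.servo_line([*L,130],feed=60); robot.servo_line([*L,260],feed=200)
robot.movep([500,200,300],rot(.38))
snap("m3"); print(robot.observe()["t"])
ims={c:viewer.read_camera(c) for c in("scene","top")}
import h
h.PROF["medium_pot"]=[(24.5+8.5*55/90,55),(33,90)]
print("medium(top part)",locate("medium_pot",L,30,ims=ims))
for c in ims:
  i=viewer.camera_info(c); print(c,[np.round(np.array(i["R"]).T@(np.array(d["at"])-i["t"]),1) for d in viewer.pinpoint("medium_pot",c)[:1]])
print("small",locate("small_pot",(437.5,322.4),0,ims=ims))
a=ims["top"][180:300,340:480,::-1];b=ims["scene"][150:270,180:320,::-1]
cv2.imwrite("pics/m3c.png",cv2.resize(np.hstack([a,b]),None,fx=2.8,fy=2.8,interpolation=2))
E
```

```text
60.8333
medium(top part) (array([ 439.14916512, -165.00389445]), {'scene': ([444.5, -166.3], 544, 564), 'top': ([438.0, -164.2], 1105, 1071)})
scene [array([ 439.7, -167.7,   31. ])]
top [array([ 440.9, -163.7,   33.6])]
small (array([427.99614678, 330.8695648 ]), {'scene': ([439.6, 321.5], 503, 528), 'top': ([426.8, 332.4], 269, 918)})
```

View pics/m3c.png

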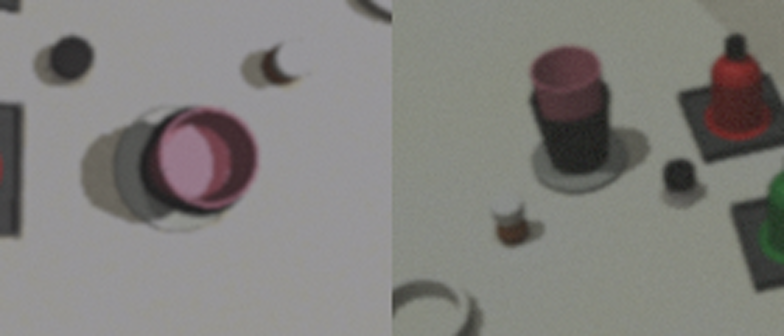

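The pink pot is seated and upright at about (439,-165), with its rim visible about 35 mm above the black one. Next is the small pot.

```bash
python3 - <<'E'
from h import *
pick((437.8,322.3),57,12,lift=280)
L=(439.2,-165.5)
robot.movep([500,50,320],rot(0.1))
robot.movep([*L,300],rot(np.arctan2(L[1],L[0])))
robot.servo_line([*L,190],feed=100); robot.hold(.2)
z=lower(L,190,126); robot.hold(.2)
snap("s2"); s=robot.observe();print(s["t"],s["tcp_pos"],F(),s["grip_width"]*92)
a=viewer.read_camera("scene")[90:240,170:330,::-1]
cv2.imwrite("pics/s2c.png",cv2.resize(a,None,fx=4,fy=4,interpolation=2))
E
```

```text
width mm 55.135625896544504 tcp [437.8 322.3  57.1] F [-1.1, -1.2, 2.5] t 64.7583
lifted width 55.522164608596356 F [-0.8, -0.0, -1.2]
reached 126 [-0.4 -0.5  0.3]
74.5833 [ 439.23800284 -165.51999046  126.05967256] [-0.2, -1.2, -1.3] 55.5891990624377
```

View pics/s2c.png

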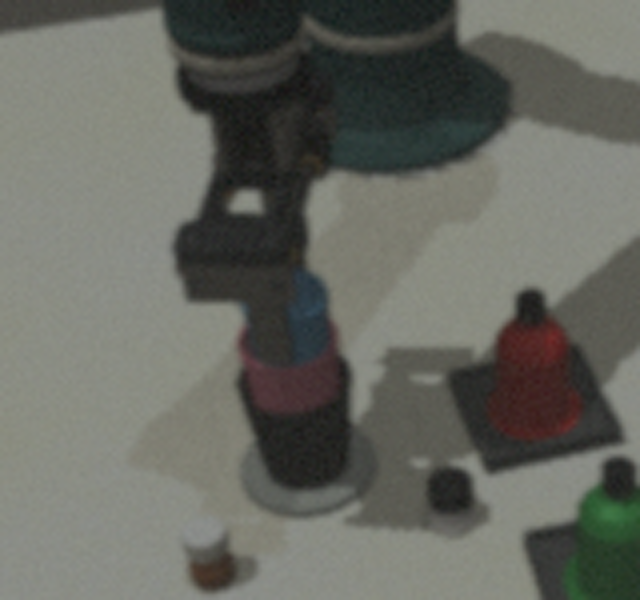

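The small pot is inside the pink one, with no contact force. I'll release it, clear the arm and check everything.

```bash
python3 - <<'E'
from h import *
import h
L=(439.2,-165.5)
robot.servo_line([*L,125.2],feed=20); grip(.85); robot.hold(.2)
robot.servo_line([*L,165],feed=60); robot.servo_line([*L,300],feed=200)
robot.movep([300,560,320],rot(1.08)); robot.hold(.3)
snap("f"); print(robot.observe()["t"])
ims={c:viewer.read_camera(c) for c in("scene","top")}
h.PROF["medium_pot"]=[(24.5+8.5*55/90,55),(33,90)]
h.PROF["small_pot"]=[(21+7*52/85,52),(28,85)]
for o,g,z in(("yellow_bottle",(593,332),6),("green_bottle",(608,1),6),("red_bottle",(434,-1),6),("small_pot",L,68)):
    print(o,locate(o,g,z,ims=ims))
    for c in ims:
      i=viewer.camera_info(c); print("  ",c,[np.round(np.array(i["R"]).T@(np.array(d["at"])-i["t"]),1) for d in viewer.pinpoint(o,c)[:1]])
print("med")
for c in ims:
  i=viewer.camera_info(c); print("  ",c,[np.round(np.array(i["R"]).T@(np.array(d["at"])-i["t"]),1) for d in viewer.pinpoint("medium_pot",c)[:1]])
a=ims["top"][120:280,110:450,::-1];b=ims["scene"][130:270,170:480,::-1]
b=cv2.resize(b,(a.shape[1],int(140*340/310)))
cv2.imwrite("pics/fc.png",cv2.resize(np.vstack([a,b]),None,fx=1.9,fy=1.9,interpolation=2))
E
```

```text
80.2583
yellow_bottle (array([593.18666053, 332.80680515]), {'scene': ([594.0, 331.8], 595, 611), 'top': ([593.1, 333.1], 788, 833)})
   scene [array([593.3, 334.5,   4.9])]
   top [array([594.4, 334. ,   7.4])]
green_bottle (array([608.52142813,   0.76890484]), {'scene': ([609.0, 0.8], 634, 662), 'top': ([608.0, 1.0], 642, 682)})
   scene [array([606.2,  -3.1,   4.1])]
   top [array([609.5,   1.7,   3.9])]
red_bottle (array([434.47562661,  -0.97104306]), {'scene': ([433.0, -0.5], 558, 556), 'top': ([434.8, -1.0], 535, 588)})
   scene [array([431. ,  -0.8,   2.7])]
   top [array([432.9,  -0.9,   4.4])]
small_pot (array([ 440.54300977, -163.01303813]), {'scene': ([447.4, -164.6], 481, 448), 'top': ([439.2, -162.5], 874, 856)})
   scene [array([ 437.9, -163.7,   68.7])]
   top [array([ 441.8, -164.7,   30.3])]
med
   scene [array([609. ,  -2.1,   4.1])]
   top [array([ 439.5, -166.3,   31.4])]h.py:21: RuntimeWarning: invalid value encountered in divide
  return np.array([m["m10"],m["m01"]])/m["m00"]/4-0.375, m["m00"]/16, img
```

View pics/fc.png

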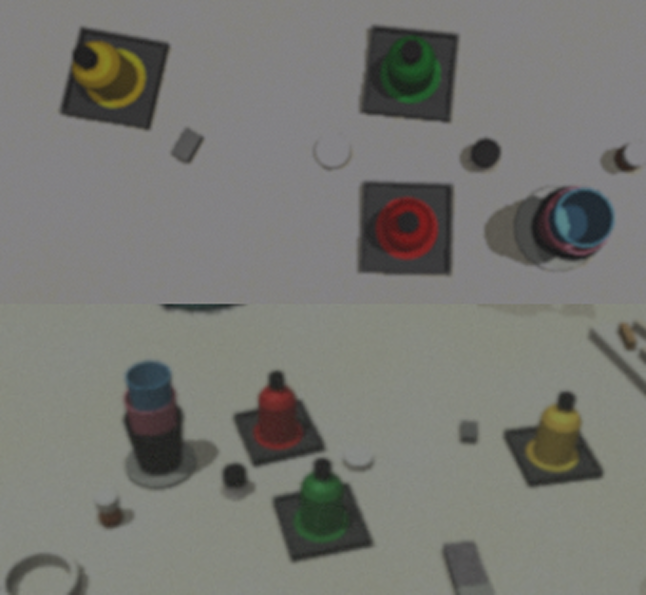

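Everything is standing where it should: the bottles are centred on their discs and the pots are nested upright. Handing in.

```bash
python3 -c "
from h import *
robot.job_done(); print(robot.observe()['t'])"
```

```text
the job is handed in; nothing more can be done
the job is handed in; nothing more can be done
```

I stood the yellow, green and red bottles on the discs of their own colour. I then nested the pink pot in the black one and the sky-blue pot in the pink one, and handed in at about 80 s of the 144 s allowed. Both pots went in with no noticeable contact force.

- **Bottles:** the last check put all three within about 1.5 mm of their disc centres, upright.
- **Pots:** in the final pictures both pots look upright and seated, with centres within about 3 mm of the black pot's axis. The heights read were about 31 mm for the pink pot and 69 mm for the small one, against expected 30 and 68.
- **Readings that disagreed:**
  - The top camera's pinpoint gave the small pot a height of 30 mm, most likely a mix-up with the pink pot.
  - The scene camera's last pinpoint for the pink pot landed on the green bottle's spot.
  - The scene-only outline fit put the small pot about 8 mm further out in x than the top camera did. It does the same for the pink pot, so I took it as a bias of that view.

The pictures of the finished table contradict all three readings.

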